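Dispense a stopper and close the flask

ROBOT

A 6-joint arm with a two-finger parallel gripper is mounted at the origin on a cart in front of the work surface, level with it; the furniture and walls round the work are solid. World frame = base frame: x ahead of the robot, y to its left, z up, the work surface at z = 0. Lengths are in m, angles in rad, forces in N, time in s.
With the tool pointing down it reaches from about 0.325 to 0.9 m from the base axis. Payload 6.1 kg.
Tool frame: the origin (TCP) lies at the centre of the arm's flange, where the gripper is bolted on; the fingertips stand 173 mm ahead of it and the grasp point (between the pads) lies 155 mm ahead of it; z points along the fingers, y is the line along which they close (so a half turn about z gives the same grasp; the last joint's range is limited). The gripper opens to 85 mm and grips with 20 to 120 N. Pads are 22 mm wide; open, the fingers measure 114 mm over their backs; the gripper's body (76 mm by 85 mm) begins 54 mm behind the grasp point. The pads swing forward as they close: fully open they stand 13 mm farther back than shut.
Start: joints at [-1.373, 0.22, 1.526, -0, 1.395, -0.126], TCP at [0.199, -0.593, 0.405] pointing down, gripper open.
Joint ranges: [-2.98, 2.98], [-0.91, 2.08], [0.09, 2.57], [-1.24, 4.39], [0.2, 2.65], [-2.68, 2.68]. Speed limits (rad/s): [2.57, 2.57, 3.01, 3.14, 3.14, 3.14].

INTERFACE

Orientations are given as a unit quaternion [w, x, y, z].
In Python, from bench import manip gives the robot as it stands. The module is installed in compiled form; this text tells all that it offers. Calls block until the motion is done:
- manip.move_to(position, orientation): joint-space move of the TCP to a pose.
- manip.move_linear(position, orientation=None, rate=0.15): straight line of the TCP; orientation=None keeps the orientation; rate is the mean speed in m/s.
- manip.move_j(angles): joint-space move.
- manip.open_gripper() and manip.gripper_close(strength=None): open the fingers fully, or close them until they stop; strength is the grip in N (None keeps the last).
- manip.wait(seconds).
- manip.inverse_kinematics(position, orientation): joint angles nearest the present ones, or None.
- manip.state(): the state.
- manip.get_image(name): name is "scene" or "side" or "wrist"; returns a dict with "image" (384x512x3 uint8, red, green, blue), "fx", "fy", "cx", "cy" (pixels), "rvec" (rotation vector, rad) and "tvec" (3), from world to camera coordinates, as OpenCV has them. Camera axes: x right, y down, z forward; pixel columns grow to the right and rows downward; lengths in m; the calibration is good to about 2 mm. A picture is of the moment at which its call begins. There is no depth.
A pose or a line that the arm cannot do raises manip.PlanningError and nothing moves.
- manip.finish_job(): hands the job in; it is judged then, once.
Trained networks look in a picture, given as the dict that the camera call returned (one of the last four; its "shot" number tells which), for a name from the list of things; names that differ only in an ending like _2 or _b are one class to them, and where a whole thing is asked for, a point or a joint stands for the part that bears it (a point fixed in the world has none). Each returns a list of dicts, best first, with "conf" (0 to 1); they miss things now and then, are a little off and sometimes report something else, mostly with a low value. They report only what shows in the picture. A call takes as long as a camera call. They do not tell look-alikes from the thing itself.
- manip.regions_of(picture, query): "mask" (384x512 bool, what is visible of it).
- manip.mark_of(picture, query): "point" ([x, y, z] in m, in the coordinates of the camera as it stood for that picture, good to about 4 mm: a listed point, or the origin of a listed thing).
The state is a dict: "time": time; "joint_positions": joint angles; "qvel": joint speeds; "joint_torque": joint torques, N m; "position": TCP position; "eef_rot": TCP orientation; "ft_force": force on the tool from outside, world axes, zero at the start; "wrist_torque": the same for the moment, N m; "width": finger opening in m; "gripper_force": force on a finger pad.
Only numpy, scipy, OpenCV 4.12 (cv2) and the standard library are available. Lean on these libraries where they do the work, as an engineer would, in place of code of your own. Each camera call takes 0.05 s, during which the arm holds its last target. There are 200 camera calls.

TASK

Stopper the empty conical flask: with the gripper round both the grip and the trigger of the stopper dispenser, squeeze the trigger fully home, firmly but without crushing the plastic grip, and let it spring back, so that a stopper is pushed out from under the hood. Then pick that stopper up by its knob and lower it gently, still held, into the flask's neck until its collar rests flush on the rim, and let go. Leave the flask standing where it is, do not drop the stopper, and leave the beaker and the bottle alone.

Things in the scene. Friction and masses are not known exactly. Their poses are not given: they have to be found in the camera images.
- dispenser: Stopper dispenser, fixed: a pistol mounted upside-down on an aluminium plate 280 x 100 x 10 mm. Origin: centre of the plate's underside; x to the muzzle, z up. A grey receiver 50 mm wide (x -127 to 3, top z 65 mm) carries grip and trigger; in front a clear hood (x -3 to 58, 54 mm wide, top z 105 mm, front open) covers the loaded stopper, its axis at about x 36 mm.
- pickup (a point): Point between the rails where the stopper comes out, dispenser x 94 mm, z 55 mm (top of the two rails, 55 mm wide over all, slot 33 mm). The stopper hangs by its collar. A full squeeze pushes it out to x 86 to 100 mm (end stop), and it stays there upright when the trigger is let go and the pusher draws back. Take it from above, fingers closing across the rails (dispenser y): the hood is behind it.
- grip: The fixed black pistol grip, 30 mm wide, 95 mm long. Origin: at its lower end, at x -85, z 65 mm of the dispenser. z runs up along the grip, which leans 30 degrees backward (from the muzzle); y is across; x points to the trigger, square to the grip. Its back half is a reach-adjusting strap, clamped anywhere: the back face is at x -11 to -21 mm. Cracks over 70 N: grip with 20 to 40 N.
- squeeze_centre (a point): Point with the grip's axes, at its z 60, x 4.5 mm: midway between grip back (strap fully in) and trigger front with the trigger home; the two are then 31 mm thick, up to 41 mm with the strap out; at rest 18 mm more here. The trigger's tip front is at grip x 41 mm at rest, front face at x 20 mm home. Tilt the gripper along the grip, close along x; off centre it jams on the strap: feel and recentre.
- trigger_face (a point): Middle of the trigger's front face, 60 mm from its pivot. The trigger is a plain steel blade 72 x 22 x 8 mm in front of the grip, pivoted at its lower end, 16 mm ahead of the grip's origin (along the grip's x).
- trigger (a joint): Angle of the trigger: 0 at rest (splayed forward by 0.30 rad from the grip), 0.30 rad fully home, its blade parallel to the grip. Its spring needs 8 N at the start and 16 N at the end, 60 mm from the pivot, and drives it back to 0 when let go.
- stopper: White stopper, 70 mm tall, 60 g, varying. Origin: centre of its foot, z up along its axis. From the foot up: tapered plug 36 mm long (22 mm across at the foot, 30 mm at the top), collar 42 mm across and 6 mm thick (36 to 42 mm), cylindrical knob to grip 26 mm across and 28 mm tall (42 to 70 mm).
- flask: Open clear glass conical flask, loose, about 300 g, 90 mm across the base, 115 mm tall, with a straight neck 42 mm outside and 34 mm inside, 37 mm deep. Origin: centre of its underside, z up. With the stopper seated the stopper's foot is 79 mm above this origin.
- beaker: Bystander: empty glass beaker, 106 mm across, 118 mm tall, much wider and without a neck. Origin: centre of its underside.
- bottle: Bystander: closed 100 ml glass bottle with a blue cap, 58 mm across, 116 mm tall. Origin: centre of its underside.
Not all that is in view belongs to the job. What is shaped like the flask but yellow is not meant.

How it is judged:
By the outcome, as a careful person would: the job done as asked, in the order asked, and still so for the second after the job is handed in, with the robot touching nothing.
It also fails if it takes over 54 s, if anything falls off the work surface, if the arm or the gripper's body presses on something with over 40 N, if the wrist force passes 120 N, or if a joint passes its speed limit or range.

## Working session

There is one attempt and no reset: what is moved stays moved. The work goes in short steps, each a Python script; the robot and the scene stay as the last script left them, time stands still between calls to the robot, and variables do not carry over. Pictures are saved under pics/ and viewed, at most 10 in all, crops included, and the job is handed in when it is done.

```bash
mkdir -p pics
cat > h.py <<'E'
import numpy as np, cv2
from scipy.spatial.transform import Rotation as R
from bench import manip as m
def snap(n,save=None):
    p=m.get_image(n)
    if save: cv2.imwrite('pics/'+save,p['image'][:,:,::-1])
    return p
def c2w(p,c):
    Rm=cv2.Rodrigues(np.array(p['rvec'],float))[0]
    return Rm.T@(np.array(c,float)-np.array(p['tvec'],float).ravel())
def w2p(p,X):
    Rm=cv2.Rodrigues(np.array(p['rvec'],float))[0]
    c=Rm@np.array(X)+np.array(p['tvec'],float).ravel()
    return np.array([p['fx']*c[0]/c[2]+p['cx'],p['fy']*c[1]/c[2]+p['cy']])
def marks(p,names,k=3):
    for n in names:
        for d in m.mark_of(p,n)[:k]:
            w=c2w(p,d['point']); print(n,round(d['conf'],2),w.round(4),w2p(p,w).round())
def quat(xa,ya,za):
    q=R.from_matrix(np.array([xa,ya,za]).T).as_quat(); return [q[3],q[0],q[1],q[2]]
E
python3 - <<'E'
from h import *
ims=[]
N=['dispenser','pickup','grip','squeeze_centre','trigger_face','stopper','flask','beaker','bottle']
for n in ['scene','side','wrist']:
    p=snap(n); ims.append(p['image']); print(n, c2w(p,[0,0,0]).round(2)); marks(p,N)
big=np.vstack([np.hstack([ims[0],ims[1]])])
cv2.imwrite('pics/a.png',cv2.resize(big,(800,300),interpolation=cv2.INTER_AREA)[:,:,::-1])
cv2.imwrite('pics/scene.png',cv2.resize(ims[0],(800,600))[:,:,::-1])
cv2.imwrite('pics/side.png',cv2.resize(ims[1],(800,600))[:,:,::-1])
print(m.state()['time'])
E
```

```text
scene [0.18 0.59 0.81]
dispenser 0.89 [ 5.195e-01  1.743e-01 -5.000e-04] [218. 272.]
pickup 0.63 [0.5521 0.0914 0.0541] [226. 228.]
grip 0.8 [0.4879 0.2541 0.0656] [207. 289.]
grip 0.51 [ 0.5195 -0.2891  0.0023] [306. 162.]
squeeze_centre 0.56 [0.4754 0.278  0.1181] [203. 287.]
trigger_face 0.63 [0.4876 0.2516 0.1316] [206. 270.]
stopper 0.73 [ 5.204e-01 -2.898e-01 -3.000e-04] [306. 162.]
flask 0.73 [ 0.6811 -0.0124 -0.0018] [209. 197.]
flask 0.64 [ 0.3767 -0.2657 -0.0011] [347. 185.]
flask 0.61 [ 0.6452 -0.174   0.0013] [251. 168.]
beaker 0.87 [ 0.522  -0.2892  0.0009] [306. 162.]
bottle 0.95 [ 0.4762 -0.1289  0.0014] [295. 200.]
side [0.36 0.88 0.6 ]
dispenser 0.96 [0.5193 0.1751 0.0016] [255. 271.]
pickup 0.88 [0.5524 0.0936 0.0577] [248. 229.]
grip 0.58 [0.4845 0.2585 0.0689] [263. 273.]
squeeze_centre 0.93 [0.4764 0.2802 0.121 ] [265. 260.]
trigger_face 0.51 [0.4893 0.2538 0.1339] [261. 245.]
flask 0.94 [ 0.6764 -0.0206  0.0025] [214. 219.]
flask 0.83 [ 0.6429 -0.1769  0.0033] [239. 192.]
flask 0.58 [ 0.3792 -0.2646  0.0043] [327. 186.]
beaker 0.72 [ 0.5219 -0.2837  0.0006] [283. 181.]
bottle 0.66 [ 0.471  -0.1229 -0.0014] [293. 208.]
wrist [ 0.26 -0.57  0.37]
1.5
```

View pics/scene.png

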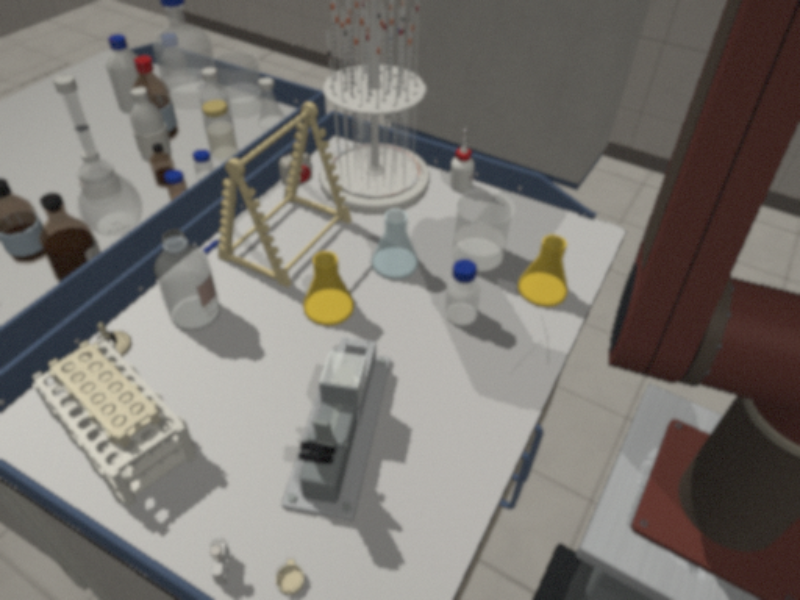

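View pics/side.png

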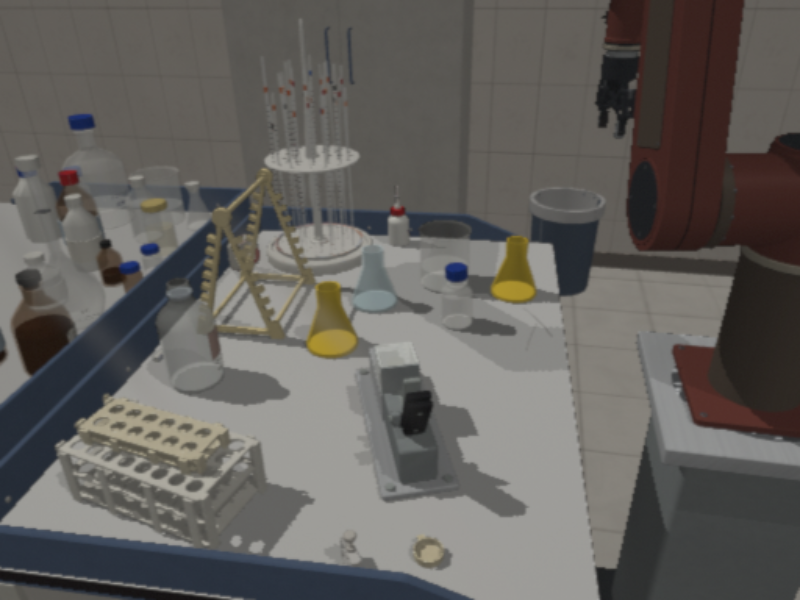

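Candidates for the flask: yellow at scene px (209,197), yellow at (347,185), and clear at (251,168); the wide beaker at (306,162) and the bottle at (295,200) also stand nearby. I choose the clear one, world about (0.644,-0.175). The dispenser is at px (218,272), muzzle towards -y, yaw about -68°. Next I'll check clearances to the tall stand, then plan.

```bash
cat >> h.py <<'E'
def ray(p,u,v,z=0):
    Rm=cv2.Rodrigues(np.array(p['rvec'],float))[0]; c=c2w(p,[0,0,0])
    d=Rm.T@np.array([(u-p['cx'])/p['fx'],(v-p['cy'])/p['fy'],1]); return c+d*(z-c[2])/d[2]
DOWN=np.array([0,0,-1.])
def down(yaw): # tool y along yaw
    y=np.array([np.cos(yaw),np.sin(yaw),0]); return quat(np.cross(y,DOWN),y,DOWN)
def axes(psi):
    d=np.array([np.cos(psi),np.sin(psi),0]); z=np.array([0,0,1.])
    return d, -0.5*d+np.cos(np.pi/6)*z, np.cos(np.pi/6)*d+0.5*z
def sq(O,psi,s):
    d,gz,gx=axes(psi); G=O-0.085*d+np.array([0,0,.065])
    y=s*gx; return G+.060*gz+.0045*gx, gz, gx, quat(np.cross(y,-gz),y,-gz)
E
python3 - <<'E'
from h import *
p=snap('scene')
for u,v in [(238,118),(205,110),(270,120),(145,165),(180,180),(222,138)]: print('px',u,v,ray(p,u,v)[:2].round(3))
O=np.array([.5194,.1747,0]); psi=np.radians(-68)
for s in (1,-1):
    c,gz,gx,q=sq(O,psi,s)
    for h in (.155,.255): j=m.inverse_kinematics(c+h*gz,q); print(s,c.round(3),(c+h*gz).round(3),None if j is None else np.round(j,2))
for yaw in (0,np.pi/2,np.pi,-np.pi/2,np.radians(22),np.radians(202)):
  for P in ([.60,-.17,.42],[.5546,.0875,.30]):
    j=m.inverse_kinematics(P,down(yaw)); print(round(np.degrees(yaw)),P,None if j is None else np.round(j,2))
q=m.state()['eef_rot']; print(q, R.from_quat([q[1],q[2],q[3],q[0]]).as_matrix().round(2))
E
```

```text
px 238 118 [ 0.82  -0.369]
px 205 110 [ 0.943 -0.345]
px 270 120 [ 0.723 -0.419]
px 145 165 [ 0.919 -0.015]
px 180 180 [ 0.791 -0.021]
px 222 138 [ 0.802 -0.248]
1 [0.478 0.278 0.119] [0.449 0.35  0.253] [ 0.66  0.33  1.74 -0.53  1.27  2.06]
1 [0.478 0.278 0.119] [0.43  0.396 0.34 ] [ 0.74  0.27  1.63 -0.49  1.45  2.04]
-1 [0.478 0.278 0.119] [0.449 0.35  0.253] [ 0.66  0.33  1.74 -0.53  1.27 -1.09]
-1 [0.478 0.278 0.119] [0.43  0.396 0.34 ] [ 0.74  0.27  1.63 -0.49  1.45 -1.1 ]
0 [0.6, -0.17, 0.42] [-0.4   0.21  1.51 -0.    1.42 -0.4 ]
0 [0.5546, 0.0875, 0.3] [ 0.02  0.17  1.79 -0.    1.18  0.02]
90 [0.6, -0.17, 0.42] [-0.4   0.21  1.51 -0.    1.42 -1.97]
90 [0.5546, 0.0875, 0.3] [ 0.02  0.17  1.79 -0.    1.18 -1.55]
180 [0.6, -0.17, 0.42] None
180 [0.5546, 0.0875, 0.3] None
-90 [0.6, -0.17, 0.42] [-0.4   0.21  1.51 -0.    1.42  1.17]
-90 [0.5546, 0.0875, 0.3] [ 0.02  0.17  1.79 -0.    1.18  1.59]
22 [0.6, -0.17, 0.42] [-0.4   0.21  1.51 -0.    1.42 -0.79]
22 [0.5546, 0.0875, 0.3] [ 0.02  0.17  1.79 -0.    1.18 -0.37]
202 [0.6, -0.17, 0.42] [-0.4   0.21  1.51 -0.    1.42  2.36]
202 [0.5546, 0.0875, 0.3] None
[-4.60669078e-06  9.86924911e-01  1.61180708e-01  9.80731793e-06] [[ 0.95  0.32  0.  ]
 [ 0.32 -0.95  0.  ]
 [ 0.   -0.   -1.  ]]
```

Run:
```python
from h import *
a=np.arctan2(-.175,.644)
m.move_to([.57*np.cos(a),.57*np.sin(a),.42],down(a-np.pi/2))
p=snap('wrist'); A=p['image']; marks(p,['flask','bottle','beaker'])
a=np.arctan2(.17,.50)
m.move_to([.45*np.cos(a),.45*np.sin(a),.44],down(a-np.pi/2))
p=snap('wrist'); B=p['image']; marks(p,['dispenser','pickup','grip','squeeze_centre','trigger_face'])
cv2.imwrite('pics/w.png',cv2.resize(np.hstack([A,B]),(800,300),interpolation=cv2.INTER_AREA)[:,:,::-1])
print(m.state()['time'])
```

```text
flask 0.77 [ 0.6417 -0.177   0.0024] [261.  77.]
flask 0.73 [ 0.6771 -0.0148 -0.0028] [117.  85.]
bottle 0.92 [ 0.4773 -0.1277 -0.0013] [257. 219.]
beaker 0.65 [ 0.5198 -0.2843  0.0012] [373. 155.]
dispenser 0.58 [ 0.517   0.1792 -0.0018] [255.  77.]
pickup 0.69 [0.5519 0.0892 0.0556] [349.  69.]
pickup 0.29 [0.4851 0.2488 0.1322] [160.  75.]
grip 0.85 [0.4846 0.2588 0.0698] [168.  77.]
squeeze_centre 0.75 [0.4732 0.2793 0.1177] [126.  78.]
squeeze_centre 0.17 [0.5523 0.0931 0.0608] [347.  66.]
trigger_face 0.71 [0.4887 0.2509 0.1329] [158.  69.]
5.3
```

View pics/w.png

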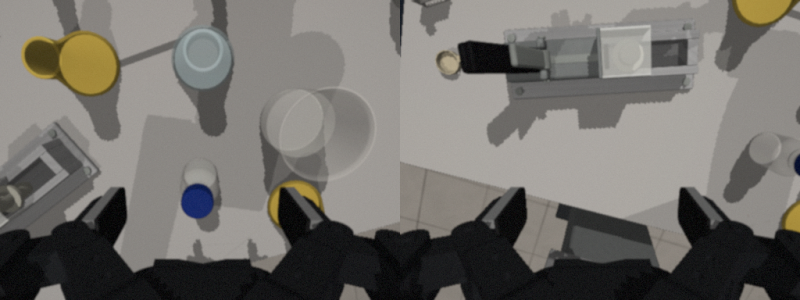

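The left picture shows the clear, empty flask with its neck ring at about wrist px (256,60), well apart from both yellow ones, so that choice holds. In the right one, the black grip is at the left end and the hood at the right. Now the approach and squeeze.

```bash
cat >> h.py <<'E'
O=np.array([.5173,.1775,0]); psi=np.radians(-68.2)
c,gz,gx,q=sq(O,psi,-1)
E
python3 - <<'E'
from h import *
off=.005
m.move_to(c+off*gx+.255*gz,q)
s=snap('side'); w=snap('wrist')
for p in (s,w): marks(p,['squeeze_centre','trigger_face'],1)
m.move_linear(c+off*gx+.155*gz,rate=.1)
f0=np.array(m.state()['ft_force']); print('f0',f0.round(1))
p=snap('side'); u=w2p(p,c).astype(int); im=p['image'][max(0,u[1]-110):u[1]+90,u[0]-110:u[0]+110]
cv2.imwrite('pics/pre.png',cv2.resize(im,None,fx=2.5,fy=2.5)[:,:,::-1])
m.gripper_close(28); st=m.state()
print(st['width'],st['gripper_force'],(np.array(st['ft_force'])-f0)@np.array([gx,gz]).T,st['time'])
E
```

```text
squeeze_centre 0.71 [0.4732 0.2826 0.1198] [267. 261.]
trigger_face 0.61 [0.4855 0.2523 0.1329] [263. 246.]
squeeze_centre 0.64 [0.4737 0.2805 0.1195] [266. 194.]
trigger_face 0.77 [0.487  0.2502 0.1312] [219. 193.]
f0 [0.5 0.4 0.9]
0.031604510942654596 26.390110552310944 [-19.70176603  14.04517999] 9.5333
```

View pics/pre.png

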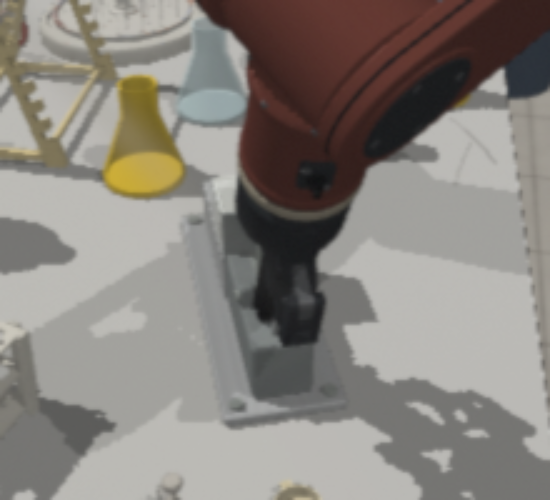

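Run:
```python
from h import *
def rd(t):
    st=m.state(); print(t,round(st['width']*1000,2),round(st['gripper_force'],1),(np.array([gx,gz])@np.array(st['ft_force'])).round(1),'dx,dz',((np.array(st['position'])-c-.155*gz)@np.array([gx,gz]).T*1000).round(1),round(st['time'],2)); return gx@np.array(st['ft_force'])
print(c); rd('now')
off=.005
for i in range(6):
    off-=.001
    m.move_linear(c+off*gx+.155*gz,rate=.02); m.wait(.1)
    if rd(off)>-3: break
```

```text
[0.47603996 0.28065745 0.11921152]
now 31.6 26.4 [-19.4  14.9] dx,dz [1.7 3.4] 9.53
0.004 30.94 27.0 [-17.2  15. ] dx,dz [1.2 3.5] 9.88
0.003 30.71 26.5 [-11.5  16. ] dx,dz [0.9 3.5] 10.23
0.002 30.9 26.5 [-8.8 15.6] dx,dz [0.6 3.5] 10.58
0.001 30.79 26.7 [-4.3 15.6] dx,dz [0.3 3.5] 10.93
0.0 30.68 26.8 [-0.7 16.9] dx,dz [-0.   3.5] 11.28
```

Run:
```python
from h import *
m.gripper_close(36); print(m.state()['width']); m.wait(.2)
m.move_linear(c+.004*gx+.155*gz,rate=.03) if 0 else None
m.open_gripper()
m.move_linear(c+.005*gx+.155*gz,rate=.05)
m.move_linear(c+.005*gx+.255*gz,rate=.2)
p=snap('side'); marks(p,['stopper','trigger_face'],2); 
d=axes(psi)[0]; P=O+.094*d
a=np.arctan2(P[1],P[0]); r=np.hypot(P[0],P[1])-.10
m.move_to([r*np.cos(a),r*np.sin(a),.40],down(a-np.pi/2))
w=snap('wrist'); marks(w,['stopper','pickup'],2)
print(P,m.state()['time'])
u=w2p(w,P).astype(int); print(u)
A=cv2.resize(w['image'],(512,384)); B=p['image'][150:342,170:426]
cv2.imwrite('pics/out.png',np.hstack([cv2.resize(A,(400,300)),cv2.resize(B,(400,300))])[:,:,::-1])
```

```text
0.030497988109465374
trigger_face 0.55 [0.4875 0.2513 0.1333] [262. 245.]
stopper 0.82 [0.5538 0.0937 0.0177] [256.  67.]
[0.55220858 0.09022233 0.        ] 15.6167
[259  71]
```

View pics/out.png

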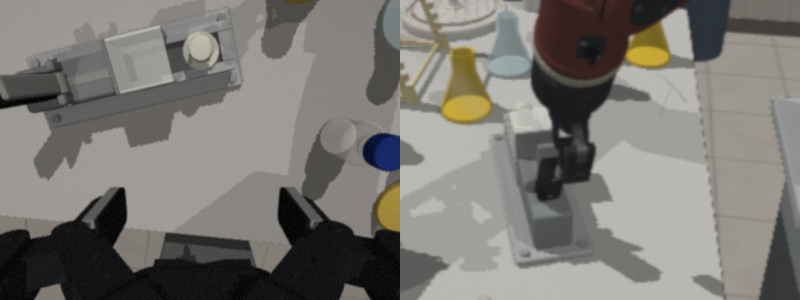

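The stopper is out and upright between the rails (knob at wrist px (257,59)), and the trigger has sprung back. I'll refine the position with more views, then pick it up.

Run:
```python
from h import *
d=axes(psi)[0]; n=np.array([-d[1],d[0],0])
obs=[]
def see(v):
    p=snap(v)
    for k in m.mark_of(p,'stopper')[:2]:
        w=c2w(p,k['point'])
        if np.linalg.norm(w[:2]-[.553,.092])<.03: obs.append(w); print(v,w.round(4))
    r=[k for k in m.regions_of(p,'stopper')]
    for k in r[:2]:
        M=k['mask']; ys,xs=np.nonzero(M)
        print('  mask',round(k['conf'],2),xs.mean().round(1),ys.mean().round(1),M.sum(),xs.min(),xs.max(),ys.min(),ys.max())
    return p
see('wrist'); see('scene')
P=np.array([.5535,.0925]); a=np.arctan2(P[1],P[0])
for r,z in ((.075,.36),(.06,.36)):
    rr=np.hypot(*P)-r
    m.move_to([rr*np.cos(a),rr*np.sin(a),z],down(np.radians(21.8)) if r<.07 else down(a-np.pi/2)); p=see('wrist')
see('side'); see('scene')
X=np.median(obs,0); print(X,(X-O)@d,(X-O)@n,m.state()['time'])
cv2.imwrite('pics/st.png',p['image'][:,:,::-1])
```

```text
wrist [0.5551 0.095  0.0202]
  mask 0.8 256.8 63.9 1704 235 279 40 87
scene [0.5524 0.0909 0.019 ]
  mask 0.43 226.0 221.9 128 219 233 216 227
wrist [0.553  0.0951 0.0154]
  mask 0.95 259.0 91.8 2228 233 285 65 118
wrist [0.5528 0.0924 0.0168]
  mask 0.73 323.5 196.6 1818 299 347 173 220
scene [0.5535 0.0916 0.0202]
  mask 0.42 226.8 222.2 131 220 234 216 228
[0.55299259 0.09236954 0.01897854] 0.09229750296381391 0.0015253534879151667 18.3917
```

Run:
```python
from h import *
q=down(np.radians(21.8)); X=np.array([.553,.0922,0])
m.move_to(X+[0,0,.31],q); 
m.move_linear(X+[0,0,.237],rate=.08); f0=np.array(m.state()['ft_force'])
m.gripper_close(30); st=m.state(); print(st['width'],st['gripper_force'],f0.round(1),np.array(st['ft_force']).round(1))
m.move_linear(X+[0,0,.243],rate=.03); print(np.array(m.state()['ft_force']).round(1))
m.move_linear(X+[0,0,.39],rate=.15); st=m.state()
print(st['width'],np.array(st['ft_force']).round(1),st['time'])
p=snap('side'); w=snap('wrist')
marks(p,['stopper'],2); marks(w,['stopper'],1)
u=w2p(p,X+[0,0,.2]).astype(int); B=p['image'][u[1]-75:u[1]+75,u[0]-100:u[0]+100]
cv2.imwrite('pics/held.png',np.hstack([cv2.resize(w['image'],(400,300)),cv2.resize(B,(400,300))])[:,:,::-1])
```

```text
0.02489029651241632 29.512314638122916 [-0.2  0.2  0.4] [-1.3 -0.8  4.9]
[-0.5  0.4 -0.2]
0.025124864136279502 [ 0.1  0.3 -1.5] 21.925
stopper 0.93 [0.552  0.0935 0.1709] [247. 188.]
stopper 0.65 [0.5545 0.0951 0.1677] [263. 211.]
```

View pics/held.png

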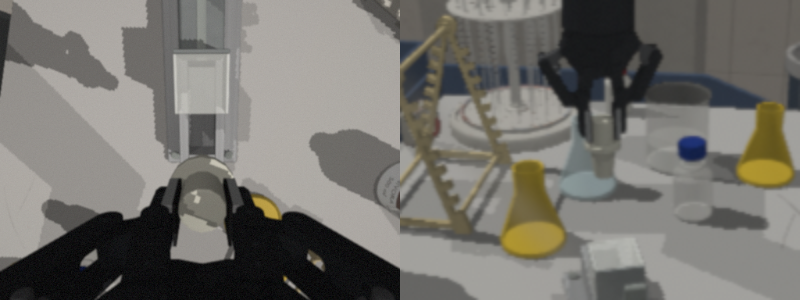

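The stopper is held upright by the knob (left wrist view, px about (260,230)). Next I'll refine the flask position from a hover.

Run:
```python
from h import *
F=np.array([.6425,-.176]); a=np.arctan2(F[1],F[0]); R0=np.hypot(*F); obs=[]; sv=[]
for dr,dy in ((.11,0),(.10,.5),(.10,-.5)):
    # keep the flask straight ahead of the camera, seen from different sides
    t=a+dy; pos=F-dr*np.array([np.cos(t),np.sin(t)])
    m.move_to([*pos,.40],down(t-np.pi/2))
    p=snap('wrist'); sv.append(p)
    for k in m.mark_of(p,'flask')[:3]:
        w=c2w(p,k['point'])
        if np.linalg.norm(w[:2]-F)<.03: obs.append(w); print(w.round(4),round(k['conf'],2))
    k=m.mark_of(p,'stopper')[:1]
    if k: print('  st rel tcp',(c2w(p,k[0]['point'])-np.array(m.state()['position'])).round(4))
for v in ('scene','side'):
    p=snap(v)
    for k in m.mark_of(p,'flask')[:4]:
        w=c2w(p,k['point'])
        if np.linalg.norm(w[:2]-F)<.03: obs.append(w); print(v,w.round(4),round(k['conf'],2))
X=np.median(obs,0); print(X,np.mean(obs,0),m.state()['time'])
out=[]
for p in (sv[0],sv[1]):
    im=p['image'].copy(); im=cv2.resize(im,None,fx=3,fy=3,interpolation=cv2.INTER_CUBIC)
    for rad in (.021,):
        for t in np.linspace(0,2*np.pi,40,endpoint=False):
            u=w2p(p,[X[0]+rad*np.cos(t),X[1]+rad*np.sin(t),.115]); cv2.circle(im,tuple(int(round(3*x+1)) for x in u),1,(255,0,0),-1)
    u=(3*w2p(p,[X[0],X[1],.10])).astype(int); x0=max(0,u[0]-200); y0=max(0,u[1]-200)
    out.append(cv2.resize(im[y0:y0+400,x0:x0+400],(400,400)))
cv2.imwrite('pics/rim.png',np.hstack(out)[:,:,::-1])
```

```text
[ 0.6408 -0.1768  0.004 ] 0.72
  st rel tcp [ 0.003   0.0011 -0.2175]
[ 0.643  -0.1777  0.0032] 0.55
[ 0.6424 -0.1785  0.0045] 0.84
  st rel tcp [ 0.0029  0.0008 -0.2244]
scene [ 0.6441 -0.1768 -0.0011] 0.94
side [ 0.6413 -0.1764  0.0033] 0.56
[ 0.64243355 -0.17683518  0.00327641] [ 0.64231972 -0.17723841  0.00279557] 26.025
```

View pics/rim.png

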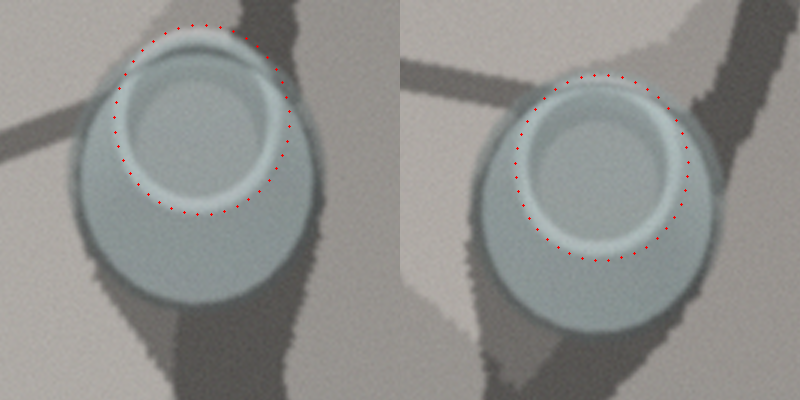

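The rim overlay matches within about 1 mm. Now hover over the neck and measure the held stopper's offset from the tool axis.

Run:
```python
from h import *
F=np.array([.6424,-.1769]); a=np.arctan2(F[1],F[0]); q=down(a-np.pi/2)
m.move_to([*F,.375],q); m.wait(.2); tc=np.array(m.state()['position'])
out=[]
for v in ('scene','side','wrist','scene','side'):
    p=snap(v)
    for k in m.mark_of(p,'stopper')[:2]:
        w=c2w(p,k['point'])-tc
        if np.linalg.norm(w[:2])<.02: print(v,w.round(4),round(k['conf'],2))
    if v in('scene','side') and len(out)<2:
        im=cv2.resize(p['image'],None,fx=4,fy=4,interpolation=cv2.INTER_CUBIC)
        S=lambda X: tuple((4*w2p(p,X)+2).astype(int))
        for z,r in ((.156,.011),(.192,.015),(.192,.021),(.198,.021),(.115,.021)):
            for t in np.linspace(0,2*np.pi,60): cv2.circle(im,tuple(int(x) for x in S([F[0]+r*np.cos(t),F[1]+r*np.sin(t),z])),0,(255,0,0),-1)
        u=S([*F,.15]); out.append(cv2.resize(im[max(0,u[1]-160):u[1]+160,u[0]-130:u[0]+130],(390,480)))
print(np.array(m.state()['ft_force']).round(2),m.state()['width'],m.state()['time'])
cv2.imwrite('pics/hov.png',np.hstack(out)[:,:,::-1])
```

```text
scene [ 0.0024 -0.0024 -0.2179] 0.62
side [-1.00e-04  2.00e-04 -2.19e-01] 0.46
wrist [ 0.0019 -0.0019 -0.3732] 0.74
wrist [ 0.0028  0.0005 -0.2207] 0.57
scene [ 0.0015 -0.0009 -0.2209] 0.64
side [ 0.0007 -0.0017 -0.217 ] 0.45
[-0.46  0.92 -0.62] 0.024802574415823953 27.325
```

View pics/hov.png

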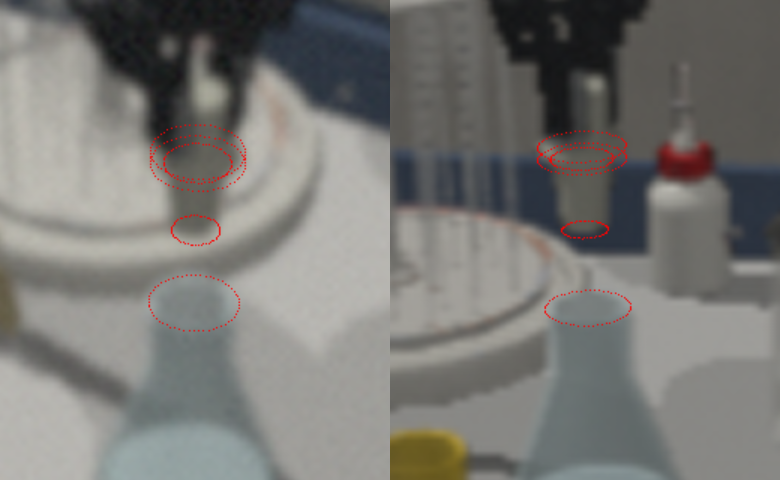

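Run:
```python
from h import *
T=np.array([.6411,-.1761])
m.move_linear([*T,.375],rate=.05); m.wait(.1); f0=np.array(m.state()['ft_force'])
m.move_linear([*T,.338],rate=.08)
z=.338
while z>.292:
    z-=.004 if z>.304 else .001
    m.move_linear([*T,z],rate=.04); st=m.state(); f=np.array(st['ft_force'])-f0
    print(round(z,4),round(st['position'][2],4),f.round(1),round(st['width'],4))
    if f[2]>3 or np.hypot(f[0],f[1])>3: break
print(st['time'])
```

```text
0.334 0.3341 [-0.5 -1.  -0.9] 0.0245
0.33 0.3297 [ 0.3 -1.1  0.2] 0.0248
0.326 0.3255 [ 0.1 -0.9 -0.4] 0.0248
0.322 0.3215 [ 1.  -1.1  0.3] 0.0252
0.318 0.3175 [ 0.2 -1.4 -0. ] 0.025
0.314 0.3135 [0.4 0.1 1.1] 0.0249
0.31 0.3095 [ 0.2 -0.2 -0.2] 0.025
0.306 0.3055 [ 1.1 -0.6  0.4] 0.025
0.302 0.3015 [ 1.9 -0.2 -0.6] 0.0248
0.301 0.301 [ 1.2 -0.3  0.4] 0.0248
0.3 0.2999 [ 0.5 -0.5  0.2] 0.0249
0.299 0.2989 [ 0.2 -1.4  0.1] 0.0249
0.298 0.2979 [-0.1 -0.6 -0.9] 0.025
0.297 0.2974 [ 0.5 -1.1  2.2] 0.0247
0.296 0.2974 [-2.   0.3  6.5] 0.0245
32.0417
```

Contact came at TCP z 0.297, which is the expected seated height. Releasing and checking.

Run:
```python
from h import *
T=np.array([.6411,-.1761])
m.move_linear([*T,.2969],rate=.03); m.wait(.1); print(np.array(m.state()['ft_force']).round(1))
m.open_gripper(); m.move_linear([*T,.42],rate=.12)
a=np.arctan2(T[1],T[0]); m.move_to([*(T-.11*np.array([np.cos(a),np.sin(a)])),.42],down(a-np.pi/2))
out=[]
for v in ('wrist','side'):
    p=snap(v); marks(p,['flask','stopper'],2); u=w2p(p,[.6424,-.1769,.1]).astype(int)
    h=90 if v=='wrist' else 45
    x0=max(0,u[0]-h);y0=max(0,u[1]-h); out.append(cv2.resize(p['image'][y0:y0+2*h,x0:x0+2*h],(400,400),interpolation=cv2.INTER_CUBIC))
p=snap('scene'); marks(p,['flask','stopper'],3)
cv2.imwrite('pics/end.png',np.hstack(out)[:,:,::-1]); print(m.state()['time'])
```

```text
[-1.2  0.6  5.4]
flask 0.93 [ 6.411e-01 -1.715e-01  5.000e-04] [255.  64.]
flask 0.9 [ 0.3745 -0.2677 -0.0023] [380. 252.]
stopper 0.74 [ 0.6411 -0.1719  0.0789] [255.  53.]
flask 0.93 [ 0.643  -0.1754 -0.0021] [239. 194.]
flask 0.81 [ 0.6768 -0.0179 -0.0008] [213. 220.]
stopper 0.55 [ 0.6425 -0.1733  0.0814] [238. 170.]
flask 0.72 [ 0.6411 -0.1748  0.    ] [252. 169.]
flask 0.68 [ 0.3771 -0.2626 -0.003 ] [347. 186.]
flask 0.56 [ 0.6772 -0.013  -0.0037] [211. 198.]
stopper 0.56 [ 0.6433 -0.1759  0.0785] [253. 148.]
stopper 0.22 [ 0.5196  0.1781 -0.0028] [217. 274.]
35.15
```

View pics/end.png

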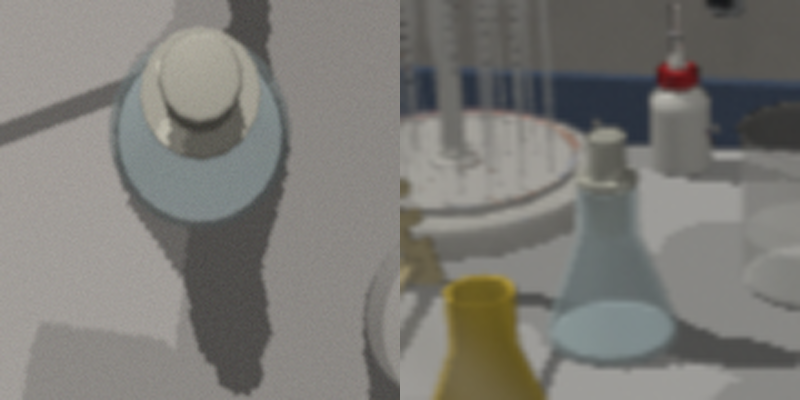

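The stopper sits upright and flush on the neck (side crop at about (605,185)), and the flask is standing in its place.

```bash
python3 -c "
from h import *
print(m.finish_job())"
```

```text
the job is handed in; nothing more can be done
None
```

The job is handed in: I squeezed the trigger home at 28–36 N and let it spring back, then seated the stopper flush in the clear flask's neck and let go, with about 35 s on the clock; the judge's verdict was not shown.

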